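Slide the circuit-board carrier home in the test jig

TASK

Push the upright tab of the circuit-board carrier with a fingertip so that the carrier slides along the test jig's rails, until you feel it drop into the locating notches; then take the finger away and leave it sitting level in them. Push gently and stop as soon as it has dropped: do not lift the carrier off the rails or ram it, and leave the multimeter, the solder spool and the screwdriver where they are.

Things in the scene. Friction and masses are not known exactly. Their poses are not given: they have to be found in the camera images.
- jig: Test jig, fixed: dark steel base 315 x 140 x 8 mm (x -150 to +165 mm) with two aluminium rails. Origin: on the bench, midway between the rails. x axis: the way the carrier is slid, away from the robot within 0.5 rad; z up. Flat rail tops 32 mm above the bench at y = +-(28 to 56) mm; lips outside them (to y = +-62) 46 mm high, some 2 mm total side play. The gap between the rails is open to the base.
- home (a point): Place of the carrier's origin when seated in the notches: 60 mm along the jig's +x, 26 mm above the bench; axes as the jig's. Four notches 15 mm long, 6 mm deep in the rail tops: two in the inner halves of the rails 50 mm beyond this point, two in the outer halves 50 mm before it. No end stop: the rails run on 47 mm past the far notches. A black probe block (20 mm high) lies between the rails here.
- carrier: Loose, 0.24 to 0.36 kg: grey plate 98 x 109 x 5 mm with a green circuit board (parts to 26 mm above the origin), on four 10 x 10 x 8 mm feet, in front at x +50, y +-34, behind at x -50, y +-48 mm. Origin: its middle, at the feet's underside; axes as the jig's. Starts on the rail tops 70 to 135 mm short of home; there all feet drop 6 mm, with 2.5 mm play either way along the rails.
- push_face (a point): Middle of the flat rear (robot-side) face of the carrier's upright aluminium tab: 55 mm behind the carrier's origin, 22 mm above it. Tab 44 mm wide, 6 mm thick, from 6 mm below to 36 mm above the origin. Behind it only rail tops and lips. Sliding takes 1 to 3 N, with a bump to some 8 N as a finger first meets it; a push beyond 12 N means that the feet have met the notch walls.
- meter: Bystander: multimeter lying on its back, 150 x 78 x 44 mm, yellow with black face, beside the jig. Origin: centre of its underside.
- spool: Bystander: steel-coloured solder spool standing on its flange, diameter 56, height 40 mm, beside the jig. Origin: centre of its underside.
- driver: Bystander: screwdriver with green handle lying on the bench beside the jig. Origin: under its middle, its handle towards its -x.

How it is judged:
By the outcome, as a careful person would: the job done as asked, in the order asked, and still so for the second after the job is handed in, with the robot touching nothing.
It also fails if it takes over 40 s, if anything falls off the work surface, if the arm or the gripper's body presses on something with over 40 N, if the wrist force passes 120 N, or if a joint passes its speed limit or range.

ROBOT

A 6-joint arm with a two-finger parallel gripper is mounted at the origin on the work surface. World frame = base frame: x ahead of the robot, y to its left, z up, the work surface at z = 0. Lengths are in mm, angles in degrees, forces in N, time in s.
With the tool pointing down it reaches from about 350 to 850 mm from the base axis. Payload 8.1 kg.
Tool frame: the origin (TCP) lies midway between the tips of the shut fingers; the grasp point (between the pads) lies 19 mm behind it; x points along the fingers, y is the direction in which the jaws open and shut, and the axes are right-handed (so a half turn about x gives the same grasp; the last joint's range is limited). The gripper opens to 85 mm and grips with 20 to 120 N. Pads are 22 mm wide; open, the fingers measure 114 mm over their backs; the gripper's body (76 mm by 85 mm) begins 54 mm behind the grasp point. The pads swing forward as they close: fully open they stand 13 mm farther back than shut.
Start: joints at [-80.638, 7.471, 85.268, -0, 87.261, -4.893], TCP at [147.765, -581.525, 231.292] pointing down, gripper open.
Joint ranges: [-169.43, 169.43], [-51.17, 129.36], [1.28, 143.12], [-76.62, 256.62], [0, 156.53], [-152.29, 152.29]. Speed limits (degrees/s): [136.94, 136.94, 159.86, 180, 180, 180].

INTERFACE

Orientations are given as [roll, pitch, yaw] about the fixed x, y, z axes, in that order (R = Rz(yaw) Ry(pitch) Rx(roll)).
In Python, from bench import sense, snapshot, hand_in gives the robot as it stands.
- The arm moves only by the tool drive_tool, never from a script. Its argument "deltas" is a list of rows, each a list of 7 numbers: the closure in counts, from 0 (fully open) to 255 (shut), then the shift along the tool's x, y, z in m, then the turn, a rotation vector about the tool's x, y, z in rad. A call has exactly 10 rows; each row is the pose to reach, as a shift and turn from the pose commanded when the call began, along the tool's axes at that moment; what a row does not reach only later rows make up. A row lasts 1/12 s, in which the tool goes at most 41.7 mm and 7.16 degrees, less where a joint would pass 70% of its speed; a pose out of reach is approached as far as the arm can. A call with a gripper value outside its range is refused whole. The fingers move at their own pace and stop on an object; "squeeze" is the grip in N (left out, the last holds). Time passes only in rows, so rows that repeat a pose let the fingers close, or fill a call up. It gives the time, the measured TCP pose, the force and the opening at its end, in the units of the state.
- sense(): the state, without advancing time (a new reading comes with each control period).
- snapshot(name): name is "scene" or "side" or "wrist"; returns a dict with "frame" (480x640x3 uint8, blue, green, red), "fx", "fy", "cx", "cy" (pixels), "rvec" (rotation vector, rad) and "tvec" (3), from world to camera coordinates, as OpenCV has them. Camera axes: x right, y down, z forward; pixel columns grow to the right and rows downward; lengths in mm; the calibration is good to about 2 mm. A picture is of the moment at which its call begins. There is no depth.
- hand_in(): hands the job in, once; it reports no verdict.
The state is a dict: "time": time; "joint_pos": joint angles; "qd": joint speeds; "joint_efforts": joint torques, N m; "tool_pos": TCP position; "tcp_rot": TCP orientation; "ft_force": force on the tool from outside, world axes, zero at the start; "wrist_torque": the same for the moment, N m; "finger_gap": finger opening in mm.
Only numpy, scipy, OpenCV 4.12 (cv2) and the standard library are available. Lean on these libraries where they do the work, as an engineer would, in place of code of your own. Each camera call takes 0.05 s, during which the arm holds its last target.

## Working session

There is one attempt and no reset: what is moved stays moved. The work goes in short steps, Python scripts to look and compute and a tool call to move; the robot and the scene stay as the last step left them, time stands still between calls to the robot, and variables do not carry over. Pictures are saved under pics/ and viewed, and the job is handed in when it is done.

Besides the shell and the picture viewer there is one more tool, called after "Call:" as a command line: name --pt "numbers of a row" for each row, then --argument value for the rest. drive_tool: Moves the arm, as the interface text tells. Its arguments: {"type":"object","properties":{"deltas":{"type":"array","items":{"type":"array","items":{"type":"number"}}},"squeeze":{"type":"number"}},"required":["deltas"]}

```bash
mkdir -p pics; ls
python3 - <<'E'
from bench import sense,snapshot
import cv2
print(sense())
for n in("scene","side","wrist"):
    s=snapshot(n); cv2.imwrite(f"pics/{n}0.png",s["frame"]); print(n,{k:v for k,v in s.items() if k!="frame"})
E
```

```text
pics
{'time': 0.0, 'joint_pos': array([-8.06377805e+01,  7.51548078e+00,  8.53292743e+01, -1.08749104e-03,
        8.72610179e+01, -4.89197012e+00]), 'qd': array([-0.03642144, -0.02609379, -0.02472874, -0.03046112, -0.09165169,
       -0.02171174]), 'joint_efforts': array([ 1.42354472e-05, -5.69408727e+01, -5.00547695e+01, -2.25500463e-05,
        1.50930835e-02,  1.88823907e-05]), 'tool_pos': array([ 147.67123933, -580.97984737,  230.24058895]), 'tcp_rot': array([-94.30363733,  89.89422145,  99.95060529]), 'ft_force': array([ 0.68837219, -0.45740566, -0.11334522]), 'wrist_torque': array([ 0.02354545,  0.02895614, -0.02508013]), 'finger_gap': 85.53032631595256}
scene {'fx': 610.4650889323968, 'fy': 610.4650889323968, 'cx': 320.5492784180475, 'cy': 243.07399378137, 'rvec': array([ 1.69055401,  2.05260997, -0.68632684]), 'tvec': array([  78.09959831, -460.42180974, 1574.15352663])}
side {'fx': 483.5723666058784, 'fy': 483.5723666058784, 'cx': 321.0876530896554, 'cy': 234.07414631988507, 'rvec': array([ 0.67921075, -2.51404805,  1.26240986]), 'tvec': array([564.21164894, 223.5065457 , 572.37856611])}
wrist {'fx': 341.7190563892135, 'fy': 341.7190563892135, 'cx': 321.4265826851395, 'cy': 242.69349372656393, 'rvec': array([-2.28865462,  1.77978266,  0.26499973]), 'tvec': array([-598.23038842,  -36.71745698,  378.0065473 ])}
```

View pics/scene0.png

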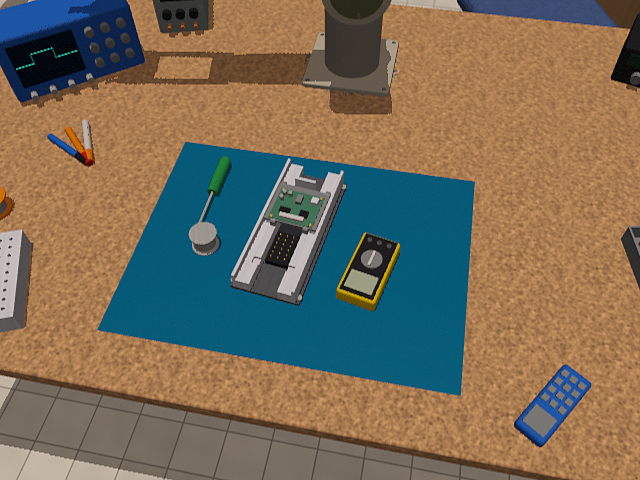

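View pics/side0.png

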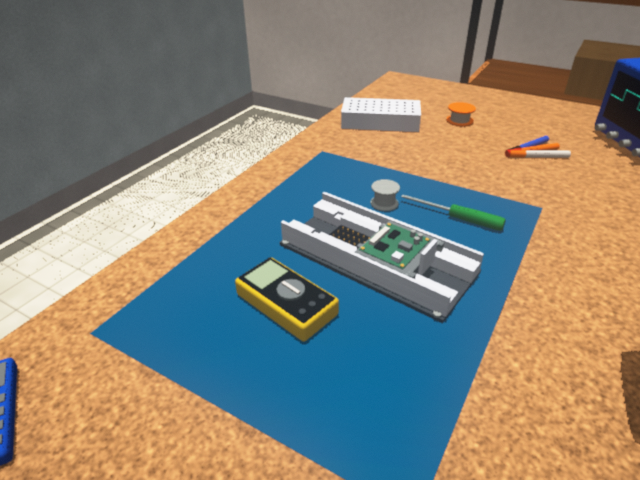

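View pics/wrist0.png

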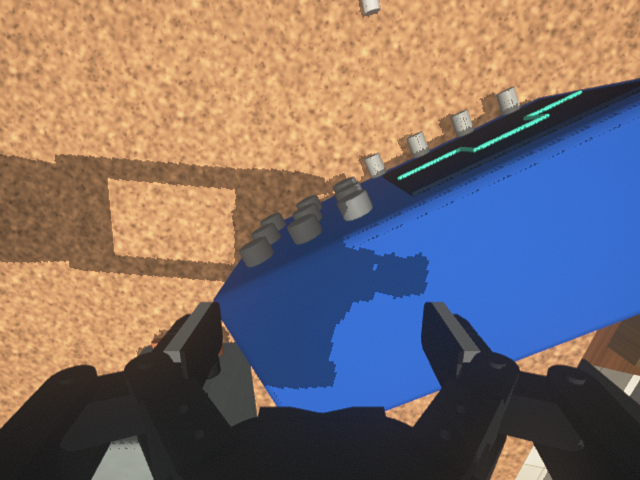

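The scene view shows the jig at about (290,230), with the tab near (295,182), the multimeter at (368,270), the spool at (204,237) and the screwdriver at (215,188). In the side view the tab is near (428,255). The wrist view shows only the oscilloscope. I'll zoom in for jig corners.

Run:
```python
import cv2
a=cv2.imread("pics/scene0.png")[145:310,215:360]; cv2.imwrite("pics/sc_z.png",cv2.resize(a,None,fx=3.6,fy=3.6,interpolation=cv2.INTER_CUBIC))
a=cv2.imread("pics/side0.png")[185:325,275:490]; cv2.imwrite("pics/si_z.png",cv2.resize(a,None,fx=3.6,fy=3.6,interpolation=cv2.INTER_CUBIC))
```

```text
(no output)
```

View pics/sc_z.png

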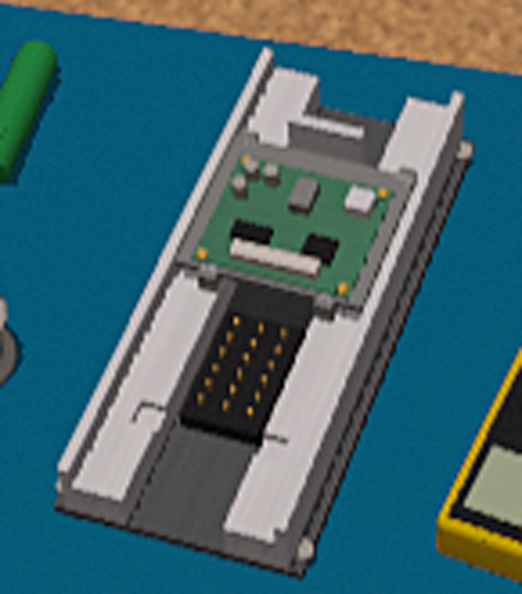

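View pics/si_z.png

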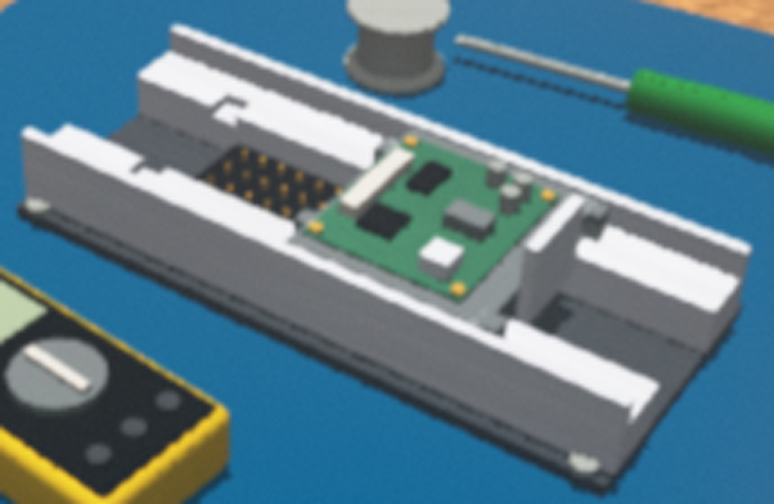

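```bash
cat > h.py <<'E'
import numpy as np,cv2
from bench import sense,snapshot
def proj(s,P): return cv2.projectPoints(np.asarray(P,float).reshape(-1,1,3),s["rvec"],s["tvec"],np.array([[s["fx"],0,s["cx"]],[0,s["fy"],s["cy"]],[0,0,1]]),None)[0][:,0]
def j2w(p,P):
    P=np.asarray(P,float).reshape(-1,3);c,s=np.cos(p[2]),np.sin(p[2])
    return np.c_[p[0]+c*P[:,0]-s*P[:,1],p[1]+s*P[:,0]+c*P[:,1],P[:,2]]
E
python3 - <<'E'
from h import *
from scipy.optimize import least_squares
S=snapshot("scene");D=snapshot("side")
sc=[((56,508),(165,-70,8)),((303,568),(165,70,8)),((266,47),(-150,-62,46)),((462,93),(-150,62,46)),((60,468),(165,-62,46)),((125,498),(165,-28,32)),((226,530),(165,28,32))]
sd=[((175,25),(165,-62,46)),((25,130),(165,62,46)),((749,245),(-150,-62,46)),((605,485),(-150,70,8))]
u1=np.array([a for a,_ in sc])/3.6+[215,145];u2=np.array([a for a,_ in sd])/3.6+[275,185]
P1=[b for _,b in sc];P2=[b for _,b in sd]
t1=np.array([(327,126)])/3.6+[215,145]; t2=np.array([(556,223)])/3.6+[275,185]
def f(p):
    T=[(p[3]-52,p[4],68)]
    return np.r_[(proj(S,j2w(p,P1))-u1).ravel(),(proj(D,j2w(p,P2))-u2).ravel(),(proj(S,j2w(p,T))-t1).ravel(),(proj(D,j2w(p,T))-t2).ravel()]
r=least_squares(f,[500,0,0,-30,0],loss="soft_l1",x_scale=[10,10,.1,10,10])
print(r.x,np.degrees(r.x[2])); print(f(r.x).reshape(-1,2).round(1))
p=r.x
for n,s in(("scene",S),("side",D)):
    im=s["frame"].copy()
    im=cv2.resize(im,None,fx=3.6,fy=3.6,interpolation=cv2.INTER_CUBIC)
    def L(A,B,c):
        q=(proj(s,j2w(p,[A,B]))+.5)*3.6-.5; cv2.line(im,*[tuple(int(v) for v in x) for x in q],c,1)
    for y in(-62,62):L((-150,y,46),(165,y,46),(0,0,255))
    for y in(-28,28):L((-150,y,32),(165,y,32),(0,255,255))
    for x in(-150,165):L((x,-70,8),(x,70,8),(255,0,255))
    for x in(102.5,117.5):
        for g in(-1,1):L((x,28*g,32),(x,42*g,32),(255,0,0))
    for x in(p[3]-55,p[3]-49):
        L((x,-22+p[4],68),(x,22+p[4],68),(0,255,0))
    for x in (-49,49): L((p[3]+x,-54.5+p[4],45),(p[3]+x,54.5+p[4],45),(0,128,255))
    o=(215,145,360,310) if n=="scene" else (275,185,490,325)
    o=[int(v*3.6) for v in o]
    cv2.imwrite(f"pics/{n}_fit.png",im[o[1]:o[3],o[0]:o[2]])
pf=j2w(p,[(p[3]-55,p[4],54)]);print("push_face",pf,"home",j2w(p,[60,0,26]), "travel",60-p[3])
E
```

```text
[ 5.56866386e+02 -2.69075828e+01 -1.10445516e-01 -3.24480313e+01
  3.84992001e-01] -6.328061939232291
[[-0.6 -1.3]
 [ 0.2  0.8]
 [-1.3  0.1]
 [-0.3 -0.3]
 [-0.3 -0.2]
 [-0.6  0.2]
 [-0.4 -1.2]
 [-0.9  0.4]
 [-2.1  1.8]
 [ 0.2  0.8]
 [-0.   1. ]
 [-0.6 -1. ]
 [-0.5  0.6]]
push_face [[469.99360205 -16.88631713  54.        ]] home [[616.50081171 -33.52084958  26.        ]] travel 92.44803130196473
```

View pics/scene_fit.png

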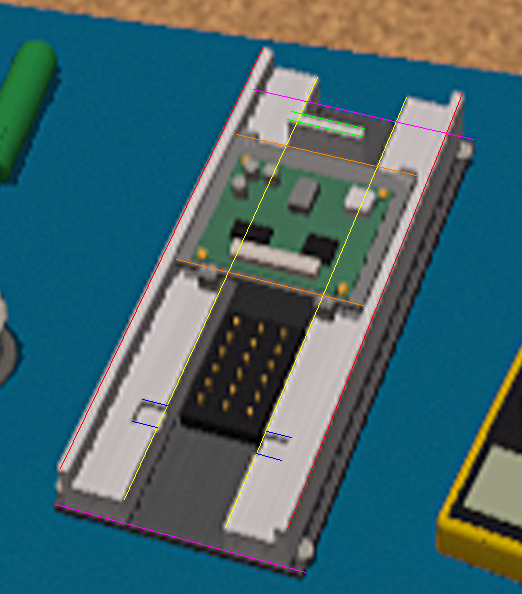

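View pics/side_fit.png

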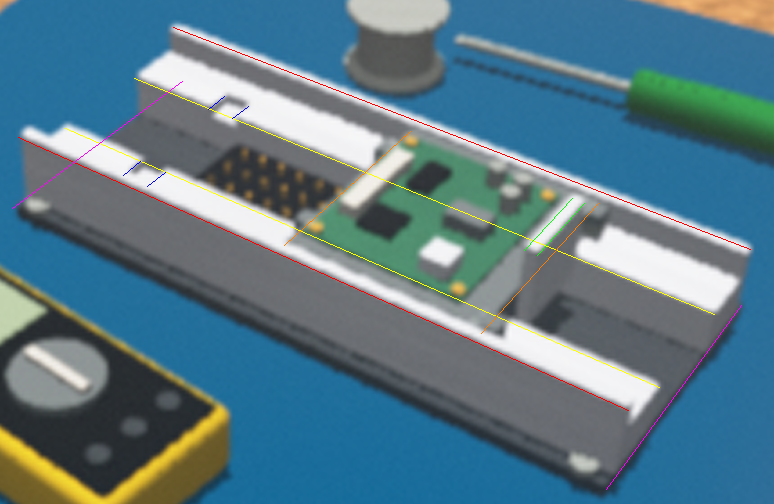

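```bash
cat >> h.py <<'E'
from scipy.spatial.transform import Rotation as Ro
J=np.array([556.9,-26.9,-0.1104])
def Rn(): return Ro.from_euler("xyz",sense()["tcp_rot"],degrees=True)
def target(sg):
    yj=np.array([-np.sin(J[2]),np.cos(J[2]),0])*sg; x=np.array([0,0,-1.]); return Ro.from_matrix(np.c_[x,yj,np.cross(x,yj)])
def go(jx,jy,z,sg):
    s=sense();w=j2w(J,[jx,jy,z])[0];R=Rn();print("to",w.round(1),"shift m",(R.inv().apply(w-s["tool_pos"])/1000).round(4),"rot",(R.inv()*target(sg)).as_rotvec().round(4))
def st():
    s=sense();R=Rn();d=s["tool_pos"]-[J[0],J[1],0];c,n=np.cos(J[2]),np.sin(J[2])
    f=s["ft_force"];print("t",s["time"],"jig",[round(v,1) for v in(c*d[0]+n*d[1],-n*d[0]+c*d[1],d[2])],"F jig",[round(v,2) for v in(c*f[0]+n*f[1],-n*f[0]+c*f[1],f[2])],"q",s["joint_pos"].round(1),s["finger_gap"])
E
python3 -c "
from h import *
print(Rn().as_matrix().round(3)); st(); go(-123,0,200,1);go(-123,0,200,-1)"
```

```text
[[-0.     0.246 -0.969]
 [ 0.001 -0.969 -0.246]
 [-1.    -0.001 -0.   ]]
t 0.25 jig [np.float64(-345.6), np.float64(-596.1), np.float64(230.8)] F jig [np.float64(-0.65), np.float64(-0.35), np.float64(0.15)] q [-80.6   7.5  85.3  -0.   87.3  -4.9] 85.81701652766965
to [434.6 -13.3 200. ] shift m [ 0.0312 -0.4798 -0.4179] rot [-2.7824e+00 -1.3000e-03  1.0000e-04]
to [434.6 -13.3 200. ] shift m [ 0.0312 -0.4798 -0.4179] rot [3.592e-01 1.000e-04 9.000e-04]
```

Call:
drive_tool --pt "255 0 -0.026 -0.023 0.036 0 0" --pt "255 0 -0.052 -0.045 0.072 0 0" --pt "255 0 -0.078 -0.068 0.108 0 0" --pt "255 0 -0.104 -0.09 0.144 0 0" --pt "255 0 -0.13 -0.113 0.18 0 0" --pt "255 0 -0.156 -0.136 0.216 0 0" --pt "255 0 -0.182 -0.158 0.252 0 0" --pt "255 0 -0.208 -0.181 0.288 0 0" --pt "255 0 -0.234 -0.203 0.324 0 0" --pt "255 0 -0.26 -0.226 0.359 0 0" --squeeze 40

```text
time: 1.08
tool_pos: [303.0, -272.4, 231.3]
tcp_rot: [135.9, 90.0, -50.6]
ft_force: [0.3, 0.4, -0.7]
finger_gap: -0.1
```

```bash
python3 -c "
from h import *
st(); go(-123,0,200,-1)"
```

```text
t 1.0833 jig [np.float64(-225.3), np.float64(-272.0), np.float64(231.3)] F jig [np.float64(0.27), np.float64(0.42), np.float64(-0.73)] q [-49.2 -23.9 113.7  -0.   90.2  47.3] -0.13432915276960378
to [434.6 -13.3 200. ] shift m [ 0.0313 -0.2722 -0.1017] rot [-0.002  -0.0003 -0.0003]
```

Call:
drive_tool --pt "255 0.0 -0.034 -0.013 0 0 0" --pt "255 0 -0.068 -0.025 0 0 0" --pt "255 0 -0.102 -0.038 0 0 0" --pt "255 0 -0.136 -0.051 0 0 0" --pt "255 0.005 -0.17 -0.064 0 0 0" --pt "255 0.01 -0.204 -0.076 0 0 0" --pt "255 0.02 -0.238 -0.089 0 0 0" --pt "255 0.03 -0.272 -0.102 0 0 0" --pt "255 0.031 -0.272 -0.102 0 0 0" --pt "255 0.031 -0.272 -0.102 0 0 0"

```text
time: 1.92
tool_pos: [433.7, -12.9, 199.2]
tcp_rot: [-1.6, 89.9, 172.3]
ft_force: [-0.0, -1.1, -0.2]
finger_gap: -0.1
```

```bash
python3 -c "
from h import *
st(); go(-123,0,46,-1)
for n in ('wrist','side'): cv2.imwrite(f'pics/{n}1.png',snapshot(n)['frame'])"
```

```text
t 1.9167 jig [np.float64(-124.0), np.float64(0.4), np.float64(199.2)] F jig [np.float64(0.11), np.float64(-1.12), np.float64(-0.17)] q [ -8.5 -18.2 112.7  -0.   85.6  87.6] -0.07204946820997174
to [434.6 -13.3  46. ] shift m [ 0.1532  0.0004 -0.0013] rot [0.0046 0.0022 0.0001]
```

View pics/wrist1.png

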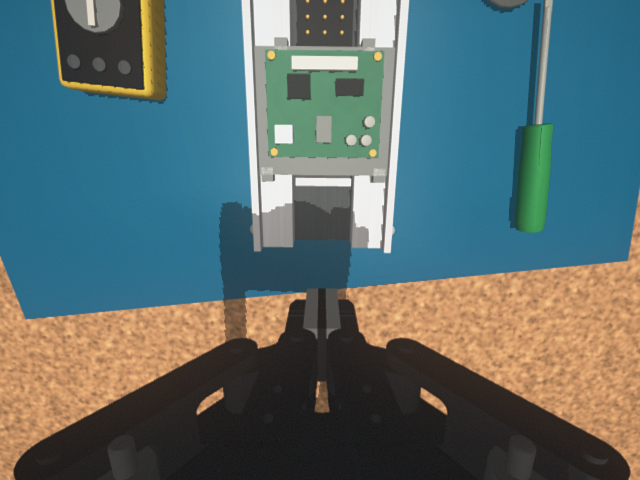

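View pics/side1.png

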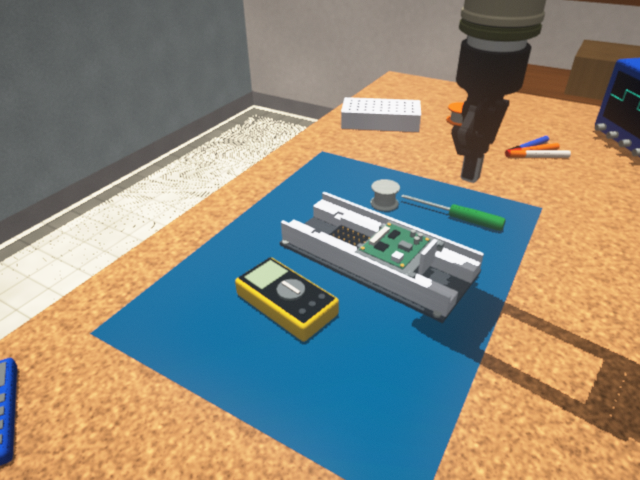

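The wrist view shows the tool over the jig's centreline. The tab top spans columns 295–351 at rows 178–187, so I'll cross-check its position from here before descending.

Run:
```python
from h import *
s=snapshot("wrist");K=np.array([[s["fx"],0,s["cx"]],[0,s["fy"],s["cy"]],[0,0,1]]);R=cv2.Rodrigues(s["rvec"])[0];C=-R.T@s["tvec"]
c,n=np.cos(J[2]),np.sin(J[2])
def at(u,v,z):
    d=R.T@np.linalg.solve(K,[u,v,1]);w=C+d*(z-C[2])/d[2]-[J[0],J[1],0];return [round(c*w[0]+n*w[1],1),round(-n*w[0]+c*w[1],1)]
print("tab rear L,R",at(295,186.5,68),at(351,186.5,68),"front",at(295,178,68))
print("lip near",at(255,251,46),at(391,251,46),"base",at(294,240,8))
a=s["frame"][20:270,230:420];cv2.imwrite("pics/w1z.png",cv2.resize(a,None,fx=2.3,fy=2.3))
```

```text
tab rear L,R [np.float64(-85.9), np.float64(20.2)] [np.float64(-85.8), np.float64(-24.4)] front [np.float64(-79.2), np.float64(20.1)]
lip near [np.float64(-147.2), np.float64(59.6)] [np.float64(-147.1), np.float64(-64.2)] base [np.float64(-147.9), np.float64(27.0)]
```

Call:
drive_tool --pt "255 0.02 0.001 0 0.004 0.002 0" --pt "255 0.045 0.001 0 0.004 0.002 0" --pt "255 0.07 0.001 0 0.004 0.002 0" --pt "255 0.095 0.001 0 0.004 0.002 0" --pt "255 0.115 0.001 0 0.004 0.002 0" --pt "255 0.13 0.001 0 0.004 0.002 0" --pt "255 0.142 0.001 0 0.004 0.002 0" --pt "255 0.15 0.001 0 0.004 0.002 0" --pt "255 0.153 0.001 0 0.004 0.002 0" --pt "255 0.153 0.001 0 0.004 0.002 0"

```text
time: 2.9
tool_pos: [433.7, -16.5, 47.2]
tcp_rot: [177.3, 89.9, -9.4]
ft_force: [-0.3, -0.3, -0.5]
finger_gap: -0.2
```

```bash
python3 -c "
from h import *
st(); go(-102,-1,46,-1)
for n in ('wrist','side'): cv2.imwrite(f'pics/{n}2.png',snapshot(n)['frame'])
a=cv2.imread('pics/side2.png')[130:330,330:530];cv2.imwrite('pics/side2z.png',cv2.resize(a,None,fx=3,fy=3))"
```

```text
t 2.9 jig [np.float64(-123.6), np.float64(-3.3), np.float64(47.2)] F jig [np.float64(-0.25), np.float64(-0.28), np.float64(-0.53)] q [ -9.   -8.7 121.5  -0.   67.1  87.7] -0.15554740237352185
to [455.4 -16.7  46. ] shift m [ 0.0012 -0.0024 -0.0216] rot [-0.0053 -0.0016 -0.0001]
```

View pics/wrist2.png

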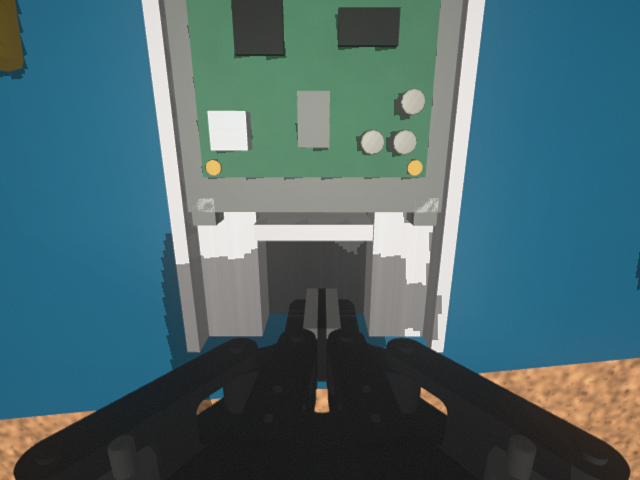

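View pics/side2z.png

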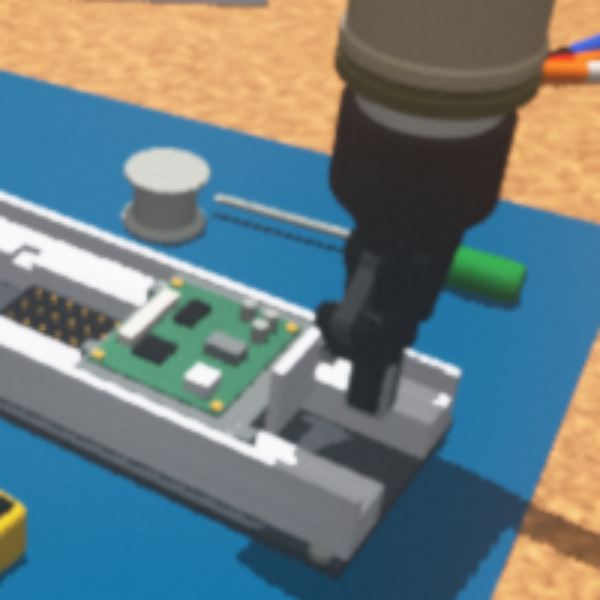

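Call:
drive_tool --pt "255 0 -0.001 -0.003 -0.005 -0.0016 0" --pt "255 0.001 -0.002 -0.006 -0.005 -0.0016 0" --pt "255 0.001 -0.0024 -0.009 -0.005 -0.0016 0" --pt "255 0.001 -0.0024 -0.012 -0.005 -0.0016 0" --pt "255 0.001 -0.0024 -0.015 -0.005 -0.0016 0" --pt "255 0.001 -0.0024 -0.017 -0.005 -0.0016 0" --pt "255 0.001 -0.0024 -0.018 -0.005 -0.0016 0" --pt "255 0.001 -0.0024 -0.019 -0.005 -0.0016 0" --pt "255 0.001 -0.0024 -0.02 -0.005 -0.0016 0" --pt "255 0.001 -0.0024 -0.02 -0.005 -0.0016 0"

```text
time: 3.83
tool_pos: [454.2, -15.7, 46.3]
tcp_rot: [178.7, 90.0, -7.6]
ft_force: [0.6, -0.3, -0.7]
finger_gap: -0.2
```

```bash
python3 -c "
from h import *
st(); go(-95,-1,46,-1)
for n in ('wrist','side'): cv2.imwrite(f'pics/{n}3.png',snapshot(n)['frame'])
a=cv2.imread('pics/side3.png')[130:330,330:530];cv2.imwrite('pics/side3z.png',cv2.resize(a,None,fx=3,fy=3))"
```

```text
t 3.8333 jig [np.float64(-103.4), np.float64(-0.1), np.float64(46.3)] F jig [np.float64(0.58), np.float64(-0.25), np.float64(-0.74)] q [ -8.4  -5.1 118.3   0.   66.8  87.8] -0.18050460648438812
to [462.4 -17.4  46. ] shift m [ 0.0003  0.0009 -0.0084] rot [ 0.0012 -0.0003 -0.    ]
```

View pics/wrist3.png

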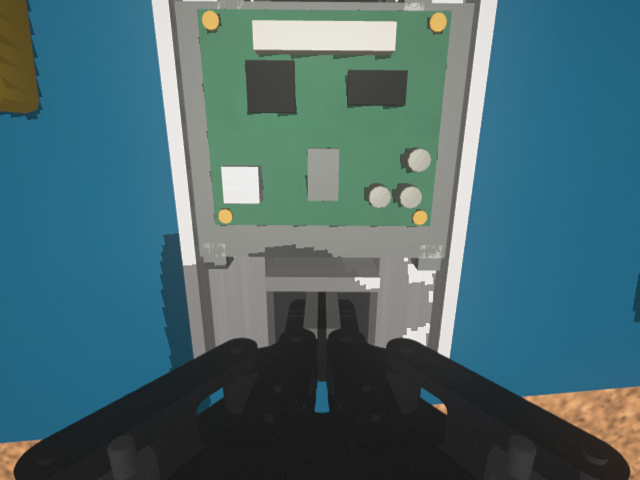

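View pics/side3z.png

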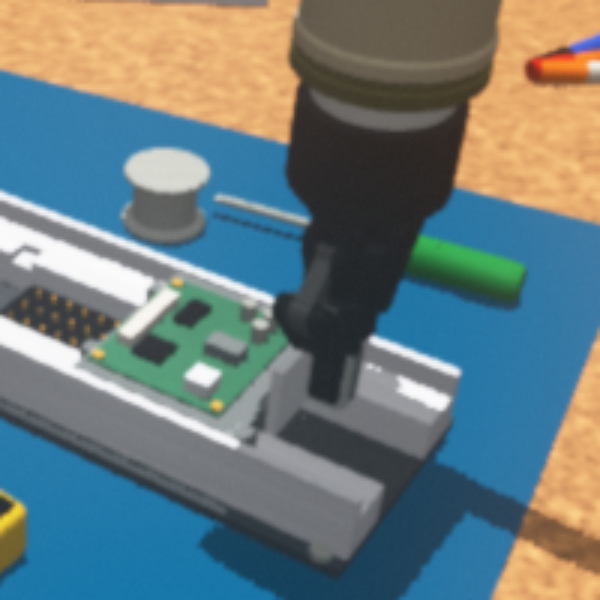

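The finger is now centred on the tab (column 322) and just short of it. I'll make gentle contact.

Call:
drive_tool --pt "255 0 0 -0.001 0 0 0" --pt "255 0 0 -0.002 0 0 0" --pt "255 0 0 -0.003 0 0 0" --pt "255 0 0 -0.004 0 0 0" --pt "255 0 0 -0.005 0 0 0" --pt "255 0 0 -0.006 0 0 0" --pt "255 0 0 -0.007 0 0 0" --pt "255 0 0 -0.008 0 0 0" --pt "255 0 0 -0.009 0 0 0" --pt "255 0 0 -0.01 0 0 0"

```text
time: 4.77
tool_pos: [463.1, -16.6, 46.2]
tcp_rot: [0.9, 89.9, 174.7]
ft_force: [-6.1, 1.2, 5.4]
finger_gap: -0.2
```

```bash
python3 -c "
from h import *
st(); go(-60,-1,46,-1)
cv2.imwrite('pics/wrist4.png',snapshot('wrist')['frame'])"
```

```text
t 4.7667 jig [np.float64(-94.4), np.float64(-0.1), np.float64(46.2)] F jig [np.float64(-6.21), np.float64(0.56), np.float64(5.36)] q [ -8.4  -3.5 116.8  -0.   66.8  87.9] -0.2395430132721754
to [497.2 -21.3  46. ] shift m [ 0.0001  0.0009 -0.0344] rot [ 0.0013  0.0021 -0.    ]
```

View pics/wrist4.png

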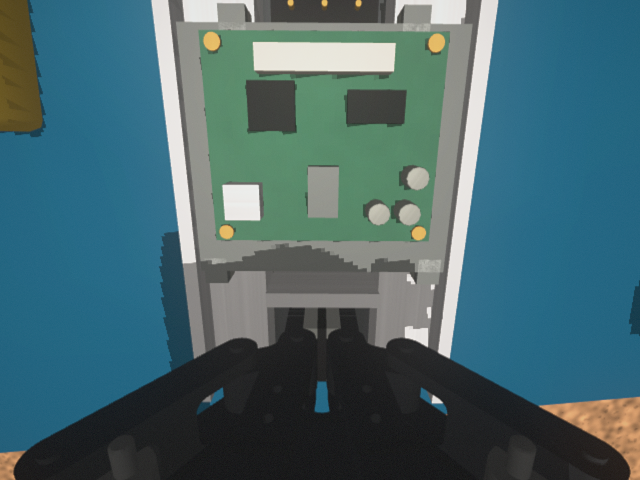

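```bash
python3 -c "
from h import *
st()
cv2.imwrite('pics/side4.png',snapshot('side')['frame'])
st()
a=cv2.imread('pics/side4.png')[190:290,370:490];cv2.imwrite('pics/side4z.png',cv2.resize(a,None,fx=6,fy=6,interpolation=cv2.INTER_CUBIC))"
```

```text
t 4.8167 jig [np.float64(-94.1), np.float64(-0.1), np.float64(46.2)] F jig [np.float64(-3.61), np.float64(0.17), np.float64(2.21)] q [ -8.4  -3.5 116.8  -0.   66.8  87.9] 0.005672395721522813
t 4.8667 jig [np.float64(-94.1), np.float64(-0.1), np.float64(46.1)] F jig [np.float64(-5.79), np.float64(0.07), np.float64(4.28)] q [ -8.4  -3.5 116.8  -0.   66.8  87.9] -0.47357628620545983
```

View pics/side4z.png

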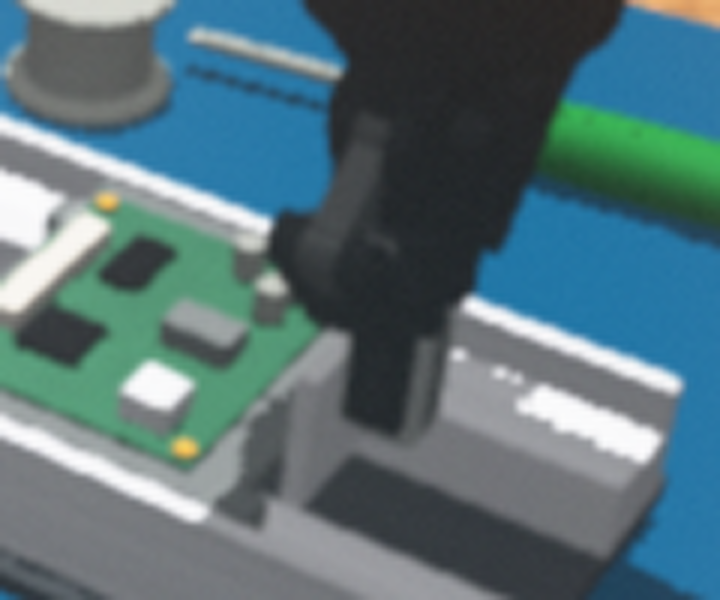

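The upward force and the side view suggest the finger knuckle is riding on the tab's top edge. I'll back off, raise the tool 7 mm and push again with the fingertip only.

Call:
drive_tool --pt "255 0 0 0.002 0 0 0" --pt "255 0 0 0.004 0 0 0" --pt "255 0 0 0.006 0 0 0" --pt "255 0 0 0.008 0 0 0" --pt "255 -0.002 0 0.008 0 0 0" --pt "255 -0.004 0 0.008 0 0 0" --pt "255 -0.007 0 0.008 0 0 0" --pt "255 -0.007 0 0.008 0 0 0" --pt "255 -0.007 0 0.008 0 0 0" --pt "255 -0.007 0 0.008 0 0 0"

```text
time: 5.7
tool_pos: [456.3, -15.9, 53.4]
tcp_rot: [-177.5, 90.0, -3.7]
ft_force: [-0.0, 0.7, 0.8]
finger_gap: 0.5
```

```bash
python3 -c "
from h import *
st();go(-94,-1,53,-1)
cv2.imwrite('pics/side5.png',snapshot('side')['frame'])
cv2.imwrite('pics/wrist5.png',snapshot('wrist')['frame'])
st()
a=cv2.imread('pics/side5.png')[190:290,370:490];cv2.imwrite('pics/side5z.png',cv2.resize(a,None,fx=6,fy=6,interpolation=cv2.INTER_CUBIC))"
```

```text
t 5.7 jig [np.float64(-101.2), np.float64(-0.1), np.float64(53.4)] F jig [np.float64(-0.1), np.float64(0.68), np.float64(0.81)] q [ -8.4  -5.5 117.8   0.   67.6  87.8] 0.4724286356629198
to [463.4 -17.5  53. ] shift m [ 0.0005  0.0009 -0.0072] rot [ 0.0012 -0.0007  0.    ]
t 5.8 jig [np.float64(-101.4), np.float64(-0.1), np.float64(53.3)] F jig [np.float64(-0.15), np.float64(-0.14), np.float64(-0.73)] q [ -8.4  -5.4 117.8   0.   67.6  87.8] 0.02752244328822711
```

View pics/side5z.png

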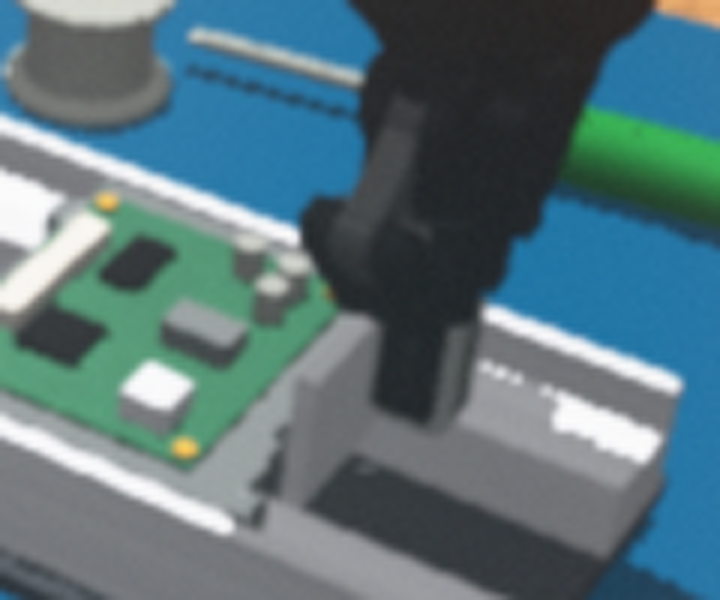

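View pics/wrist5.png

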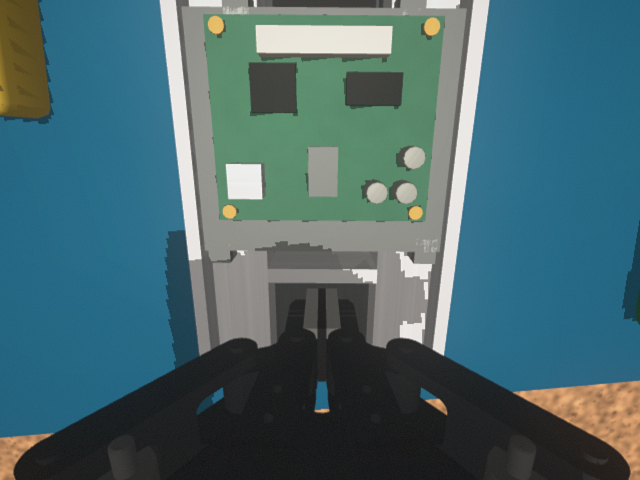

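Call:
drive_tool --pt "255 0 0.0 -0.001 0 0 0" --pt "255 0 0.0 -0.002 0 0 0" --pt "255 0 0.0 -0.003 0 0 0" --pt "255 0 0 -0.004 0 0 0" --pt "255 0 0 -0.005 0 0 0" --pt "255 0 0 -0.006 0 0 0" --pt "255 0 0 -0.007 0 0 0" --pt "255 0 0 -0.008 0 0 0" --pt "255 0 0 -0.009 0 0 0" --pt "255 0 0 -0.01 0 0 0"

```text
time: 6.63
tool_pos: [465.1, -16.8, 53.2]
tcp_rot: [0.2, 89.9, 174.0]
ft_force: [-5.8, -0.2, 5.5]
finger_gap: -0.1
```

```bash
python3 -c "
from h import *
st();
cv2.imwrite('pics/side6.png',snapshot('side')['frame']);st()
cv2.imwrite('pics/wrist6.png',snapshot('wrist')['frame'])
st();go(-94,-1,53,-1)
a=cv2.imread('pics/side6.png')[190:290,370:490];cv2.imwrite('pics/side6z.png',cv2.resize(a,None,fx=6,fy=6,interpolation=cv2.INTER_CUBIC))"
```

```text
t 6.6333 jig [np.float64(-92.4), np.float64(-0.1), np.float64(53.2)] F jig [np.float64(-5.73), np.float64(-0.81), np.float64(5.52)] q [ -8.4  -3.8 116.3  -0.   67.7  87.9] -0.055921450604294334
t 6.6833 jig [np.float64(-92.1), np.float64(-0.1), np.float64(53.2)] F jig [np.float64(-3.61), np.float64(-0.21), np.float64(2.68)] q [ -8.4  -3.8 116.3  -0.   67.6  87.9] 0.2456095929691519
t 6.7333 jig [np.float64(-92.1), np.float64(-0.1), np.float64(53.2)] F jig [np.float64(-5.82), np.float64(0.2), np.float64(5.1)] q [ -8.4  -3.8 116.3  -0.   67.6  87.9] -0.02310711151856898
to [463.4 -17.5  53. ] shift m [0.0002 0.0009 0.0019] rot [ 0.0013  0.0013 -0.    ]
```

View pics/side6z.png

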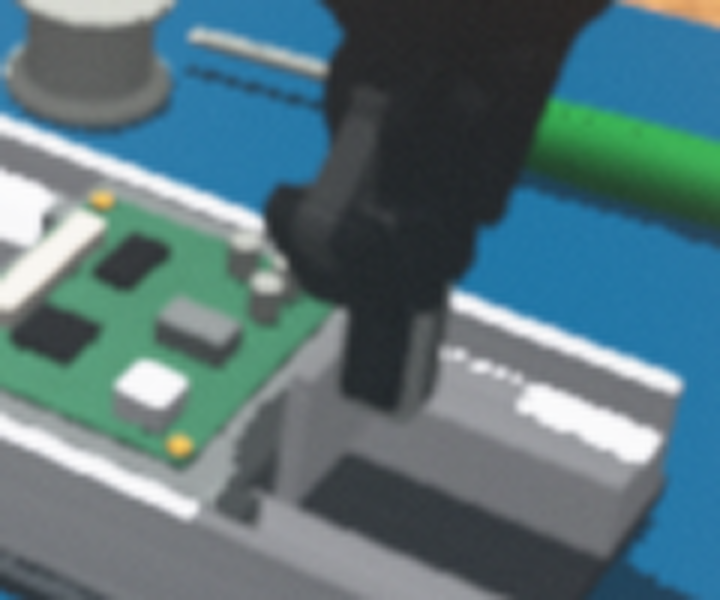

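The fingertip is now on the tab's flat rear face and the carrier has started to move. I'll measure the tab-to-TCP offset from the wrist view.

```bash
cat >> h.py <<'E'
def jat(s,u,v,z):
    K=np.array([[s["fx"],0,s["cx"]],[0,s["fy"],s["cy"]],[0,0,1]]);R=cv2.Rodrigues(s["rvec"])[0];C=-R.T@s["tvec"]
    c,n=np.cos(J[2]),np.sin(J[2]);d=R.T@np.linalg.solve(K,[u,v,1]);w=C+d*(z-C[2])/d[2]-[J[0],J[1],0];return [round(float(c*w[0]+n*w[1]),1),round(float(-n*w[0]+c*w[1]),1)]
E
python3 -c "
import cv2
a=cv2.imread('pics/wrist6.png')[0:320,160:500];cv2.imwrite('pics/wrist6z.png',cv2.resize(a,None,fx=1.85,fy=1.85,interpolation=cv2.INTER_CUBIC))"
```

```text
(no output)
```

View pics/wrist6z.png

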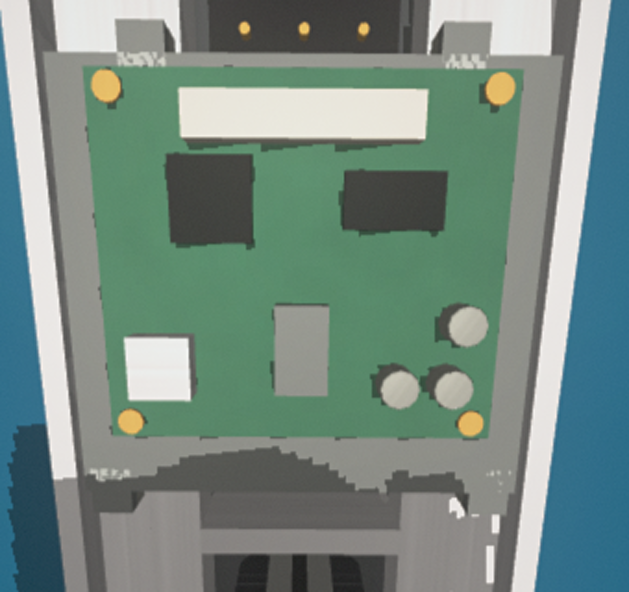

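```bash
python3 -c "
from h import *
s=snapshot('wrist');st()
print(jat(s,322,299.5,68),jat(s,322,286,68),'platefront',jat(s,322,29.5,45))"
```

```text
t 6.7833 jig [np.float64(-92.0), np.float64(-0.1), np.float64(53.2)] F jig [np.float64(-5.72), np.float64(-0.23), np.float64(3.76)] q [ -8.4  -3.8 116.3  -0.   67.6  87.9] 0.18511329412479402
[-80.6, 0.6] [-74.6, 0.6] platefront [22.0, 0.7]
```

Call:
drive_tool --pt "255 -0.0002 0.0 -0.001 0 0 0" --pt "255 -0.0003 0.0 -0.003 0 0 0" --pt "255 -0.0004 0.0 -0.005 0 0 0" --pt "255 -0.0004 0 -0.007 0 0 0" --pt "255 -0.0005 0 -0.009 0 0 0" --pt "255 -0.0005 0 -0.011 0 0 0" --pt "255 -0.0006 0 -0.013 0 0 0" --pt "255 -0.0006 0 -0.015 0 0 0" --pt "255 -0.0007 0 -0.017 0 0 0" --pt "255 -0.0007 0 -0.019 0 0 0"

```text
time: 7.62
tool_pos: [485.2, -19.0, 54.1]
tcp_rot: [179.3, 90.0, -6.9]
ft_force: [-2.8, -1.0, -2.0]
finger_gap: 0.1
```

```bash
python3 -c "
from h import *
st();go(-40,-1,53,-1)"
```

```text
t 7.6167 jig [np.float64(-72.2), np.float64(-0.1), np.float64(54.1)] F jig [np.float64(-2.69), np.float64(-1.35), np.float64(-2.05)] q [ -8.3  -0.8 113.3   0.   67.5  88. ] 0.05020816918643854
to [517.  -23.5  53. ] shift m [ 0.0011  0.001  -0.0322] rot [ 0.0012 -0.0004 -0.    ]
```

Call:
drive_tool --pt "255 0.0002 0.0 -0.002 0 0 0" --pt "255 0.0003 0.0 -0.005 0 0 0" --pt "255 0.0003 0.0 -0.008 0 0 0" --pt "255 0.0003 0 -0.011 0 0 0" --pt "255 0.0003 0 -0.014 0 0 0" --pt "255 0.0003 0 -0.017 0 0 0" --pt "255 0.0003 0 -0.02 0 0 0" --pt "255 0.0003 0 -0.023 0 0 0" --pt "255 0.0003 0 -0.026 0 0 0" --pt "255 0.0003 0 -0.029 0 0 0"

```text
time: 8.45
tool_pos: [513.9, -22.2, 53.9]
tcp_rot: [29.4, 90.0, -156.9]
ft_force: [-6.0, 2.4, 4.5]
finger_gap: -0.1
```

```bash
python3 -c "
from h import *
st();go(-20,-1,53,-1)
cv2.imwrite('pics/wrist7.png',snapshot('wrist')['frame'])"
```

```text
t 8.45 jig [np.float64(-43.3), np.float64(-0.0), np.float64(53.9)] F jig [np.float64(-6.25), np.float64(1.72), np.float64(4.46)] q [ -8.2   3.7 108.7  -0.   67.6  88.1] -0.06548636916377262
to [536.9 -25.7  53. ] shift m [ 0.0009  0.001  -0.0233] rot [ 0.0012  0.     -0.    ]
```

View pics/wrist7.png

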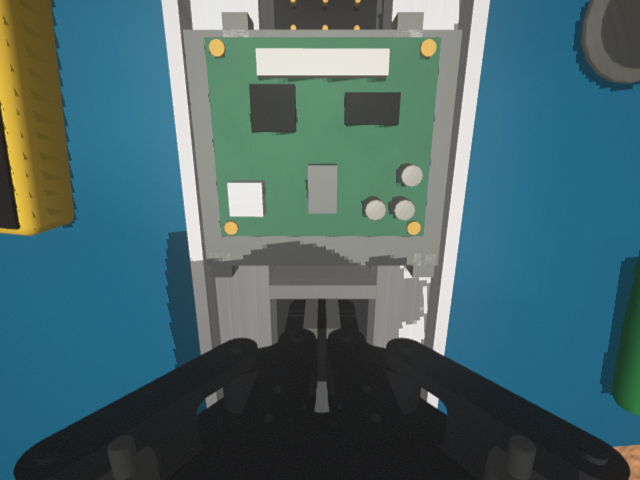

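The carrier is still square on the rails with the tab against the finger (row 293). I'll continue and then slow down.

Call:
drive_tool --pt "255 -0.0001 0.0 -0.0025 0 0 0" --pt "255 -0.0002 0.0 -0.005 0 0 0" --pt "255 -0.0002 0.0 -0.0075 0 0 0" --pt "255 -0.0002 0 -0.01 0 0 0" --pt "255 -0.0002 0 -0.0125 0 0 0" --pt "255 -0.0002 0 -0.015 0 0 0" --pt "255 -0.0002 0 -0.017 0 0 0" --pt "255 -0.0002 0 -0.019 0 0 0" --pt "255 -0.0002 0 -0.021 0 0 0" --pt "255 -0.0002 0 -0.023 0 0 0"

```text
time: 9.33
tool_pos: [536.8, -24.7, 53.9]
tcp_rot: [178.1, 90.0, -8.2]
ft_force: [-3.7, 0.3, 1.3]
finger_gap: -0.1
```

```bash
python3 -c "
from h import *
st();go(-10,-1,53,-1)
cv2.imwrite('pics/wrist8.png',snapshot('wrist')['frame']);cv2.imwrite('pics/side8.png',snapshot('side')['frame']);st()
a=cv2.imread('pics/side8.png')[160:300,280:480];cv2.imwrite('pics/side8z.png',cv2.resize(a,None,fx=4,fy=4,interpolation=cv2.INTER_CUBIC))"
```

```text
t 9.3333 jig [np.float64(-20.2), np.float64(-0.0), np.float64(53.9)] F jig [np.float64(-3.72), np.float64(-0.09), np.float64(1.33)] q [ -8.1   7.1 105.1  -0.   67.8  88.2] -0.06383137631133427
to [546.9 -26.8  53. ] shift m [ 0.0009  0.001  -0.0102] rot [ 0.0012 -0.0004 -0.    ]
t 9.4333 jig [np.float64(-19.8), np.float64(-0.1), np.float64(54.0)] F jig [np.float64(-0.22), np.float64(0.21), np.float64(-0.62)] q [ -8.1   7.1 105.1   0.   67.8  88.2] 0.02060075706921486
```

View pics/side8z.png

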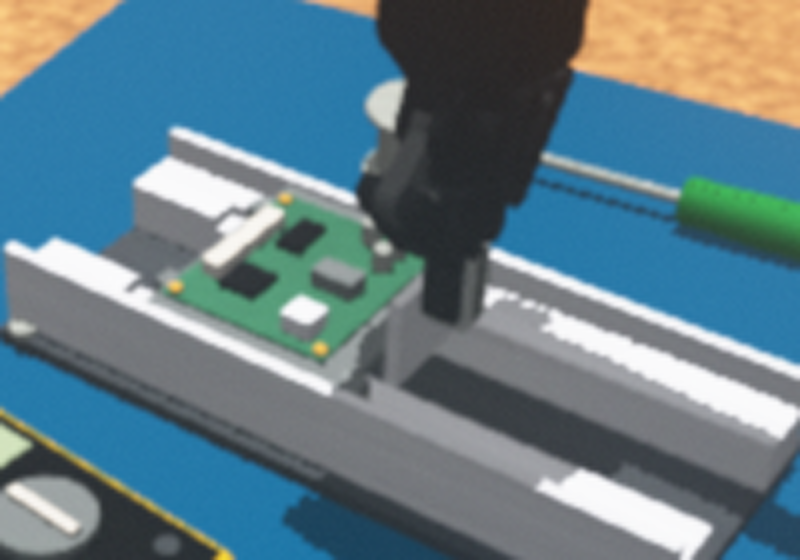

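View pics/wrist8.png

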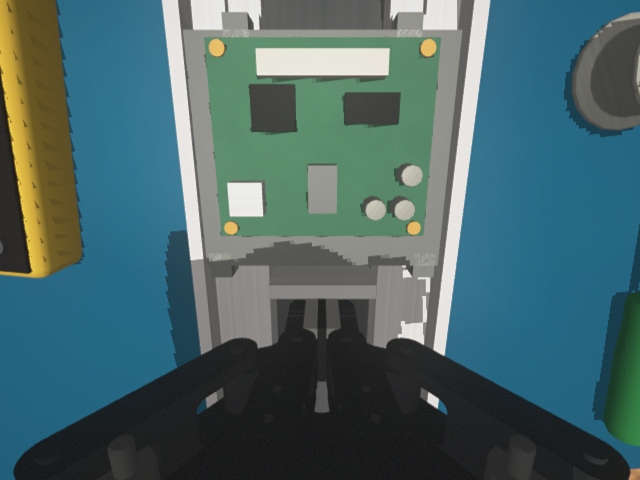

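The front feet are close to the notches now, as the notch edge shows at (140,287) in the side zoom. I'll go 6 mm, then take small steps.

Call:
drive_tool --pt "255 0 0 -0.001 0 0 0" --pt "255 0 0 -0.0018 0 0 0" --pt "255 0 0 -0.0026 0 0 0" --pt "255 0 0 -0.0034 0 0 0" --pt "255 0 0 -0.0042 0 0 0" --pt "255 0 0 -0.0048 0 0 0" --pt "255 0 0 -0.0054 0 0 0" --pt "255 0 0 -0.006 0 0 0" --pt "255 0 0 -0.006 0 0 0" --pt "255 0 0 -0.006 0 0 0"

```text
time: 10.27
tool_pos: [542.7, -25.3, 54.0]
tcp_rot: [178.6, 90.0, -7.6]
ft_force: [-3.0, 0.7, 2.0]
finger_gap: -0.3
```

```bash
python3 -c "
from h import *
st()
s=snapshot('wrist');cv2.imwrite('pics/wrist9.png',s['frame']);st()
a=s['frame'][:310,150:490];cv2.imwrite('pics/wrist9z.png',cv2.resize(a,None,fx=1.9,fy=1.9,interpolation=cv2.INTER_CUBIC))"
```

```text
t 10.2667 jig [np.float64(-14.3), np.float64(-0.0), np.float64(54.0)] F jig [np.float64(-3.09), np.float64(0.41), np.float64(2.0)] q [ -8.1   7.9 104.1   0.   67.9  88.2] -0.29112961193306275
t 10.3167 jig [np.float64(-14.3), np.float64(-0.0), np.float64(54.0)] F jig [np.float64(-3.04), np.float64(-0.01), np.float64(2.5)] q [ -8.1   7.9 104.1   0.   67.9  88.2] 0.269105141803998
```

View pics/wrist9z.png

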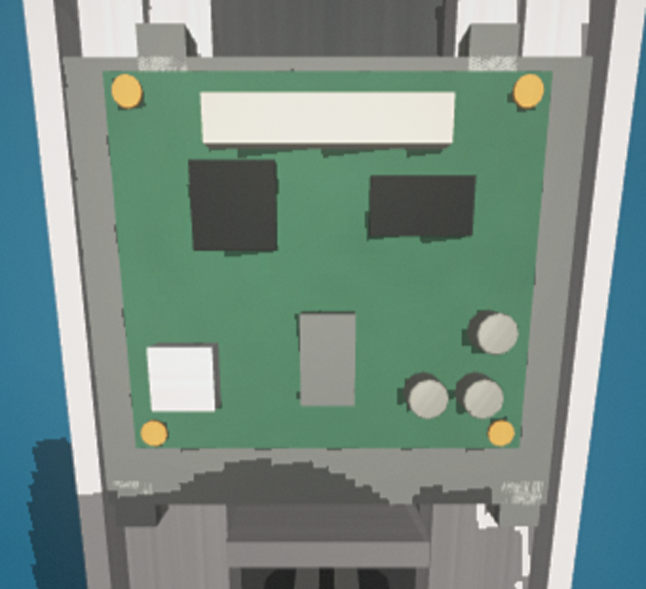

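Call:
drive_tool --pt "255 0 0 -0.0004 0 0 0" --pt "255 0 0 -0.0008 0 0 0" --pt "255 0 0 -0.0012 0 0 0" --pt "255 0 0 -0.0016 0 0 0" --pt "255 0 0 -0.002 0 0 0" --pt "255 0 0 -0.0024 0 0 0" --pt "255 0 0 -0.0028 0 0 0" --pt "255 0 0 -0.0032 0 0 0" --pt "255 0 0 -0.0032 0 0 0" --pt "255 0 0 -0.0032 0 0 0"

```text
time: 11.15
tool_pos: [545.8, -25.7, 54.0]
tcp_rot: [-179.0, 90.0, -5.3]
ft_force: [-4.5, 0.2, 3.0]
finger_gap: 0.0
```

```bash
cat > look.py <<'E'
import sys
from h import *
k=sys.argv[1]
st();s=snapshot('wrist');d=snapshot('side');st()
a=cv2.resize(s['frame'][:310,150:490],None,fx=1.1,fy=1.1,interpolation=cv2.INTER_CUBIC);b=cv2.resize(d['frame'][190:280,310:420],(415,341),interpolation=cv2.INTER_CUBIC)
cv2.imwrite(f'pics/l{k}.png',np.hstack([a,b]))
E
python3 look.py 1
```

```text
t 11.15 jig [np.float64(-11.1), np.float64(-0.0), np.float64(54.0)] F jig [np.float64(-4.48), np.float64(-0.26), np.float64(3.03)] q [ -8.1   8.4 103.6   0.   68.   88.2] 0.03999443764299495
t 11.25 jig [np.float64(-11.1), np.float64(-0.0), np.float64(54.0)] F jig [np.float64(-3.83), np.float64(-0.27), np.float64(2.73)] q [ -8.1   8.4 103.6   0.   68.   88.2] 0.18049225391213097
```

View pics/l1.png

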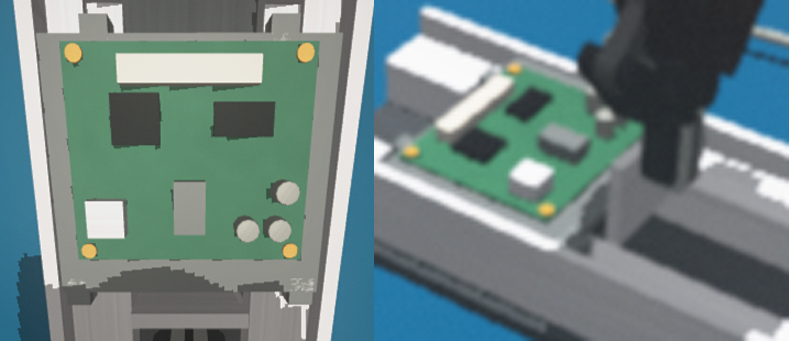

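Not dropped yet: the feet stand on the rail tops and the force is small. Another small step.

Call:
drive_tool --pt "255 0 0 -0.0003 0 0 0" --pt "255 0 0 -0.0006 0 0 0" --pt "255 0 0 -0.0009 0 0 0" --pt "255 0 0 -0.0012 0 0 0" --pt "255 0 0 -0.0015 0 0 0" --pt "255 0 0 -0.0018 0 0 0" --pt "255 0 0 -0.0021 0 0 0" --pt "255 0 0 -0.0024 0 0 0" --pt "255 0 0 -0.0024 0 0 0" --pt "255 0 0 -0.0024 0 0 0"

```text
time: 12.08
tool_pos: [548.2, -26.0, 54.0]
tcp_rot: [178.5, 90.0, -7.8]
ft_force: [-4.5, 0.2, 3.0]
finger_gap: 0.0
```

```bash
python3 look.py 2
```

```text
t 12.0833 jig [np.float64(-8.7), np.float64(-0.0), np.float64(54.0)] F jig [np.float64(-4.46), np.float64(-0.31), np.float64(3.0)] q [ -8.1   8.7 103.2   0.   68.   88.2] 0.034447784276959034
t 12.1833 jig [np.float64(-8.8), np.float64(-0.0), np.float64(54.0)] F jig [np.float64(-4.54), np.float64(0.8), np.float64(2.22)] q [ -8.1   8.7 103.2   0.   68.   88.2] -0.03178977597760493
```

View pics/l2.png

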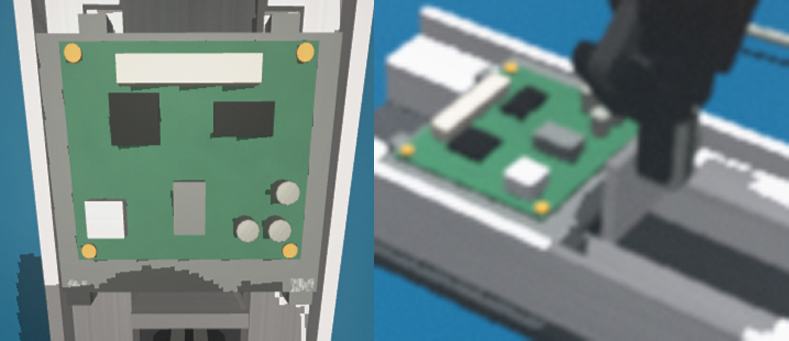

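Still up on the rails (the view relative to the finger is unchanged). Next step.

Call:
drive_tool --pt "255 0 0 -0.0003 0 0 0" --pt "255 0 0 -0.0006 0 0 0" --pt "255 0 0 -0.0009 0 0 0" --pt "255 0 0 -0.0012 0 0 0" --pt "255 0 0 -0.0015 0 0 0" --pt "255 0 0 -0.0018 0 0 0" --pt "255 0 0 -0.0021 0 0 0" --pt "255 0 0 -0.0024 0 0 0" --pt "255 0 0 -0.0024 0 0 0" --pt "255 0 0 -0.0024 0 0 0"

```text
time: 13.02
tool_pos: [550.3, -26.1, 54.0]
tcp_rot: [-38.9, 90.0, 134.8]
ft_force: [-5.4, 0.7, 2.4]
finger_gap: -0.1
```

```bash
python3 look.py 3
```

```text
t 13.0167 jig [np.float64(-6.6), np.float64(0.0), np.float64(54.0)] F jig [np.float64(-5.43), np.float64(0.05), np.float64(2.36)] q [ -8.1   9.1 102.9   0.   68.1  88.2] -0.10850251211775219
t 13.1167 jig [np.float64(-6.6), np.float64(-0.0), np.float64(54.0)] F jig [np.float64(-5.41), np.float64(-0.45), np.float64(3.13)] q [ -8.1   9.1 102.8  -0.   68.1  88.2] -0.14566529594584457
```

View pics/l3.png

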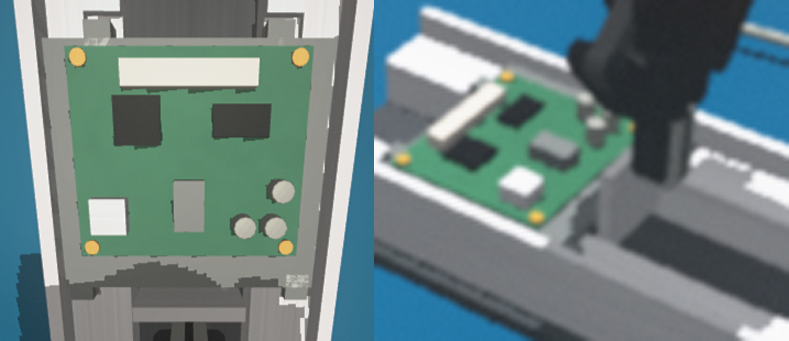

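It has dropped: the board's mounting holes shrank in the wrist view, from 233 to 223 px apart in front and from 201 to 194 px behind. I'm stopping and backing the finger straight away.

Call:
drive_tool --pt "255 0 0 0.0005 0 0 0" --pt "255 0 0 0.001 0 0 0" --pt "255 0 0 0.002 0 0 0" --pt "255 0 0 0.004 0 0 0" --pt "255 0 0 0.008 0 0 0" --pt "255 0 0 0.013 0 0 0" --pt "255 0 0 0.02 0 0 0" --pt "255 0 0 0.027 0 0 0" --pt "255 0 0 0.03 0 0 0" --pt "255 0 0 0.03 0 0 0"

```text
time: 13.95
tool_pos: [519.7, -22.8, 53.8]
tcp_rot: [-11.7, 90.0, 162.0]
ft_force: [-0.2, -0.7, 0.1]
finger_gap: 0.0
```

```bash
python3 look.py 4
```

```text
t 13.95 jig [np.float64(-37.4), np.float64(-0.0), np.float64(53.8)] F jig [np.float64(-0.13), np.float64(-0.73), np.float64(0.09)] q [ -8.2   4.6 107.8   0.   67.7  88.1] 0.020417724061126616
t 14.05 jig [np.float64(-36.4), np.float64(-0.0), np.float64(54.2)] F jig [np.float64(-0.34), np.float64(0.35), np.float64(-0.03)] q [ -8.2   4.6 107.7   0.   67.6  88.1] 0.09326958963812244
```

View pics/l4.png

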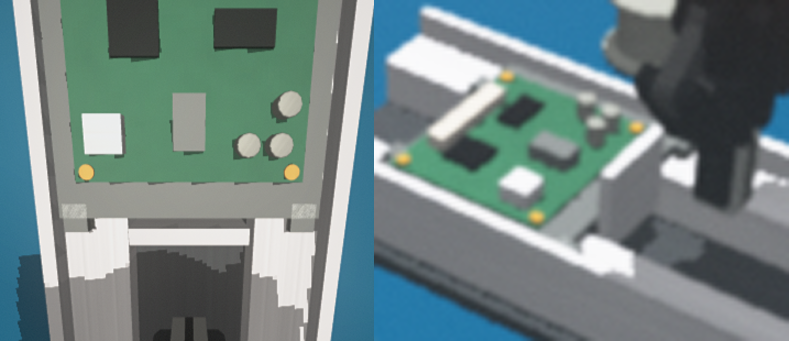

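The finger is clear. I'll lift away, back from the tab, and verify the seating from above.

Call:
drive_tool --pt "255 -0.01 0 0.002 0 0 0" --pt "255 -0.03 0 0.004 0 0 0" --pt "255 -0.05 0 0.006 0 0 0" --pt "255 -0.07 0 0.008 0 0 0" --pt "255 -0.09 0 0.01 0 0 0" --pt "255 -0.11 0 0.01 0 0 0" --pt "255 -0.13 0 0.01 0 0 0" --pt "255 -0.145 0 0.01 0 0 0" --pt "255 -0.15 0 0.01 0 0 0" --pt "255 -0.15 0 0.01 0 0 0"

```text
time: 14.88
tool_pos: [512.0, -22.0, 206.3]
tcp_rot: [178.0, 89.7, -8.3]
ft_force: [0.1, -0.3, -1.0]
finger_gap: -0.2
```

Run:
```python
from h import *
st()
for n,o in(("scene",(145,310,200,420)),("side",(180,330,230,510)),("wrist",(0,300,130,510))):
    s=snapshot(n);im=s["frame"];cv2.imwrite(f"pics/{n}F.png",im)
    z=4 if n=="wrist" else 3.4
    z=2 if n=="wrist" else 2.8 if n=="side" else 3.4
    im=cv2.resize(im,None,fx=z,fy=z,interpolation=cv2.INTER_CUBIC)
    def L(A,B,c):
        q=(proj(s,j2w(J,[A,B]))+.5)*z-.5; cv2.line(im,*[tuple(int(v) for v in x) for x in q],c,1)
    for h,c in((62,(0,255,0)),(68,(0,0,255))):
        for x in(5,11): L((x,-22,h),(x,22,h),c)
    cv2.imwrite(f"pics/{n}Fz.png",im[int(o[0]*z):int(o[1]*z),int(o[2]*z):int(o[3]*z)][:600,:800])
```

```text
t 14.8833 jig [np.float64(-45.2), np.float64(-0.1), np.float64(206.3)] F jig [np.float64(0.09), np.float64(-0.31), np.float64(-1.01)] q [ -8.2  -5.7 101.2  -0.   84.3  88.1] -0.15147349838593344
```

View pics/sceneFz.png

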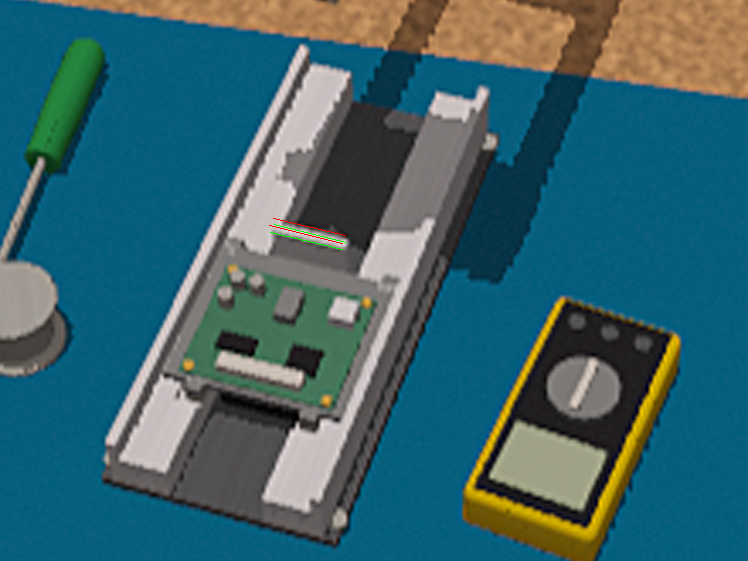

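View pics/sideFz.png

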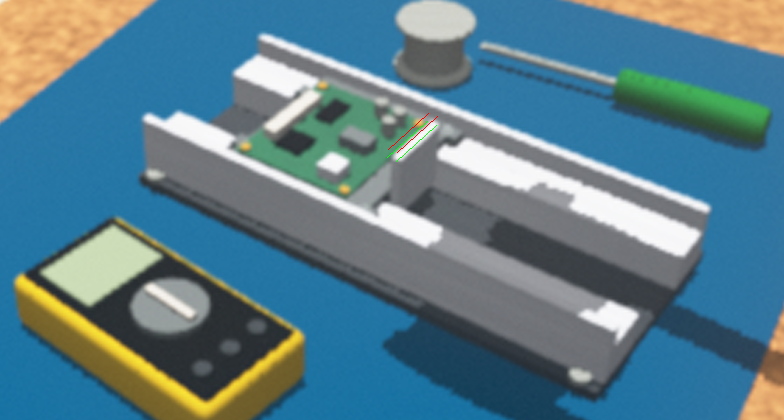

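View pics/wristFz.png

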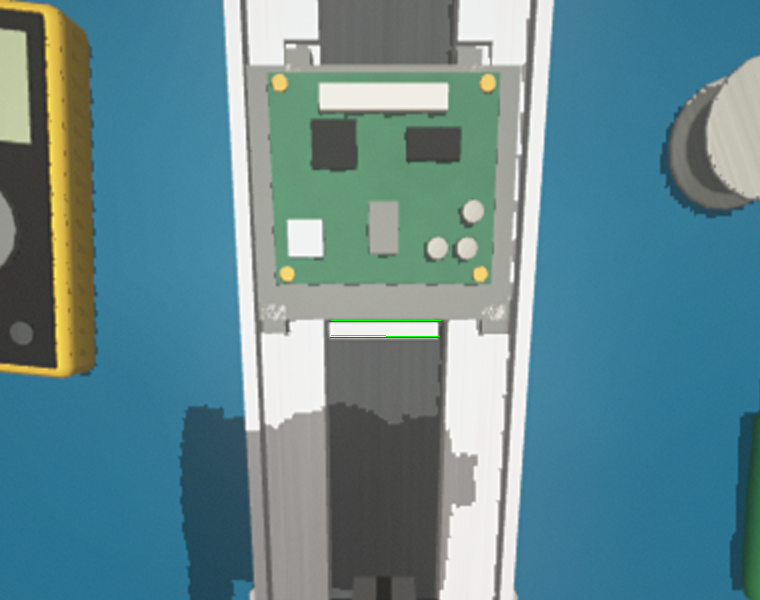

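The views from above agree. The tab top matches the seated prediction (z = 62 mm, green) in the scene and side views, the front feet sit inside the notch outlines at (300,52) and (472,52) in the wrist view, and the bystanders look unmoved.

```bash
python3 -c "
import cv2,numpy as np
a=cv2.imread('pics/side0.png').astype(int);b=cv2.imread('pics/sideF.png').astype(int)
for n,(r0,r1,c0,c1) in dict(meter=(255,340,235,340),spool=(180,210,370,400),handle=(203,230,448,505)).items(): print(n,np.abs(a-b)[r0:r1,c0:c1].mean().round(2))
from bench import hand_in; print(hand_in())"
```

```text
meter 5.68
spool 6.79
handle 5.87
the job is handed in; nothing more can be done
None
```

The carrier is seated in the locating notches and the job is handed in. I pushed its tab with the shut fingertips for about 85 mm along the rails, the last 5 mm or so in 2.4 mm steps. I stopped once it had dropped, backed straight off and lifted clear, at 14.9 s of the allowed 40.

- **Seating:** in the scene and side views the tab top lies at the seated height and place (62 mm above the bench), not the on-rail height of 68 mm. In the wrist view the front feet are inside the notch outlines. When it dropped, the board shrank by about the same amount front and rear (233 to 223 px and 201 to 194 px), so it is level.
- **Forces:** the readings I took stayed at about 6 N or below along the rails, under the 12 N that would mean the feet had met the notch walls. Force was read only between moves.
- **First contact:** there was an upward force of up to 5.5 N on the tool. I took this to be the finger knuckle on the tab's top edge and raised the tool 7 mm, but the force came back. It was probably friction on the tab face, with the finger pressing the carrier down. After one reading it briefly reversed to about 2 N upward on the tab. I saw no lifting in the pictures.
- **Bystanders:** the multimeter, spool and screwdriver look unmoved. Their areas in the side view differ by only 6–7 grey levels from the first picture. I put that down to picture noise, but I did not check it against an area that could not have changed.
- **Measurement disagreement:** the wrist camera and the other two cameras differed by about 2–3 mm on the jig position, so I relied on small steps near the notches.

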